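# Open the dust cover and hold the cover plate over the fixture block's screw holes

## Task

Lever up the hinged steel dust cover of the fixture block with the thin blade tool (never touching the cover with the gripper), fold it back past upright so that it stays open, and put the blade down on the bench. Then take the three-holed cover plate by its grip and hold it level, hovering about a centimetre above the block without touching it, its three holes straight over the block's three threaded holes so that screws could be dropped in; the program finishes while still holding it there. Leave the other things on the bench where they are.

Things in the scene. Friction and masses are not known exactly. Their poses are not given: they have to be found in the camera images.
- block: Fixture block, fixed to the bench: aluminium top on a dark steel base (block 120 x 100 mm, base flange 140 x 130 mm and 8 mm high), flat top face 40 mm above the bench. Origin: centre of the underside; x points from the front face (x = -60 mm, towards the robot) to the hinge side, y to the left, z up. Three threaded holes of 6 mm in the top face, hidden under the dust cover at the start.
- thread0 (a point): Mouth of a threaded hole in the block's top face, block frame (-49, -24, 40) mm.
- thread1 (a point): Mouth of a threaded hole, block frame (-49, 24, 40) mm.
- thread2 (a point): Mouth of the single threaded hole nearer the hinge, block frame (19, 0, 40) mm. Middle of the pattern (where the plate's centre belongs): block frame (-15, 0).
- lid_hinge (a point): Middle of the cover's hinge axis, block frame (62, 0, 48) mm; the axis runs along the block's y.
- lid_edge (a point): Middle of the cover's free front edge, at its underside: 120 mm from the hinge. Shut, it is at block frame (-58, 0, 48) mm. The axes turn with the cover.
- lid (a joint): Dust cover angle, rad: 0 shut (level), 1.57 upright, 2.0 the stop. Steel sheet 118 x 100 x 3 mm, 90 g, 8 mm flanges down two sides; open front: shut, it leaves a slot 8 mm high (40 to 48 mm above the bench), 94 mm wide, over the block's top face. Starts 0 to 0.06 open. Stiff hinge, stays at any angle; about 2 N at the front edge moves it.
- blade: Blade tool lying on the bench: wooden handle 90 x 14 mm, 24 mm high, with a straight steel blade 2 mm thick and 18 mm wide reaching 70 mm beyond the handle's end at mid height. 70 g. Origin: centre of the handle's underside; x points to the blade's tip, z up. The handle is gripped across its 14 mm.
- blade_tip (a point): Middle of the blade's tip edge, blade frame (115, 0, 12) mm.
- plate: Cover plate: dark steel 90 (x) x 70 (y) x 5 mm with three 11 mm through holes, and on its middle an aluminium grip bar 44 mm long (along x), 12 mm wide (y), its top 36 mm above the plate's underside. About 250 g. Origin: centre of the underside, z up. It fits the block one way round: its x along the block's x.
- hole0 (a point): Plate hole, at the underside, plate frame (-34, -24, 0) mm; belongs over thread0.
- hole1 (a point): Plate hole, at the underside, plate frame (-34, 24, 0) mm; belongs over thread1.
- hole2 (a point): The single hole at the plate's other end, at the underside, plate frame (34, 0, 0) mm; belongs over thread2.
- blank: Blank dark steel plate without holes, otherwise just like the cover plate (90 x 70 x 5 mm, same grip); leave alone.
- tin: White plastic jar, 68 mm across, 55 mm high; origin under its centre; leave alone.
- bar: Dark square steel bar, 150 x 20 x 20 mm; origin under its centre; leave alone.
- spool: Grey ring-shaped spool, 64 mm across, 30 mm high; origin under its centre; leave alone.
- scriber: Black scriber with a steel point, 130 mm long, 10 mm high; origin under its handle; leave alone.

How it is judged:
By the outcome, as a careful person would: the job done as asked, in the order asked, and still so for the second after the job is handed in, while the arm keeps its last pose, push and grip.
It also fails if it takes over 67 s, if anything falls off the work surface, if the arm or the gripper's body presses on something with over 40 N, if the wrist force passes 120 N, or if a joint passes its speed limit or range.

## Robot

A 6-joint arm with a two-finger parallel gripper is mounted at the origin on the work surface. World frame = base frame: x ahead of the robot, y to its left, z up, the work surface at z = 0. Lengths are in m, angles in rad, forces in N, time in s.
With the tool pointing down it reaches from about 0.375 to 0.975 m from the base axis. Payload 3.8 kg.
Tool frame: the origin (TCP) lies on the mounting face of the last link; the fingertips stand 173 mm ahead of it and the grasp point (between the pads) lies 155 mm ahead of it (bot.hold_point_z is the distance from the TCP to the grasp point, in m); z points along the fingers, y is the line along which they close (so a half turn about z gives the same grasp; the last joint's range is limited). The gripper opens to 85 mm and grips with 20 to 120 N. Pads are 22 mm wide; open, the fingers measure 114 mm over their backs; the gripper's body (76 mm by 85 mm) begins 54 mm behind the grasp point. The pads swing forward as they close: fully open they stand 13 mm farther back than shut.
Start: joints at [-1.285, 0.264, 1.604, -0, 1.274, -0.037], TCP at [0.214, -0.64, 0.405] pointing down, gripper open.
Joint ranges: [-2.63, 2.63], [-0.94, 2.18], [0.31, 2.57], [-1.31, 4.45], [0, 2.66], [-2.55, 2.55]. Speed limits (rad/s): [2.57, 2.57, 3.14, 3.14, 3.14, 3.14].

## Interface

Orientations are given as a rotation vector (axis times angle).
In Python, from workcell import bot, optics gives the robot as it stands.
- The arm moves only by the shell command python3 -m jog 'ROWS' [OPENING] [FORCE]. ROWS is JSON, a list of rows, each an object of numbers: "dx", "dy", "dz": the shift along the tool's x, y, z in mm; "ax", "ay", "az": the turn, a rotation vector about the tool's x, y, z in degrees. A call has 1 to 20 rows; each row shifts and turns the commanded pose from where the row before left it, along the tool's axes as they then stand; what a row does not reach is not made up. A row lasts 1/12 s, in which the tool goes at most 41.7 mm and 7.16 degrees, less where a joint would pass 70% of its speed; a pose out of reach is approached as far as the arm can. A call with a gripper value outside its range is refused whole. OPENING is the opening, from 0 (shut) to 1 (fully open), set as the call begins (- or left out, the last holds). The fingers move at their own pace and stop on an object; FORCE is the grip in N (left out, the last holds). Time passes only in rows, so rows that do not move let the fingers close. It gives the time, the measured TCP pose, the force, the opening and the grip force at its end, in the units of the state.
- bot.read_state(): the state, without advancing time (a new reading comes with each control period).
- optics.read_camera(name): name is "scene" or "top"; returns a dict with "img" (420x560x3 uint8, red, green, blue), "vertical_fov" (degrees; the focal length in pixels is half the picture's height over the tangent of half this angle, whatever the lens; pixels are square), "cx", "cy" (the principal point, pixels), "R" (3x3) and "t" (3): a world point X has camera coordinates R X + t. Camera axes: x right, y down, z forward; pixel columns grow to the right and rows downward; lengths in m; the calibration is good to about 2 mm. A picture is of the moment at which its call begins. There is no depth.
- bot.finish_job(): hands the job in; it is judged then, once.
The state is a dict: "time": time; "q": joint angles; "joint_vel": joint speeds; "joint_torque": joint torques, N m; "tool_pos": TCP position; "tcp_rot": TCP orientation; "wrist_force": force on the tool from outside, world axes, zero at the start; "torque": the same for the moment, N m; "width": opening from 0.0 (shut) to 1.0 (fully open); "grip_force": force on a finger pad.
Only numpy, scipy, OpenCV 4.12 (cv2) and the standard library are available. Lean on these libraries where they do the work, as an engineer would, in place of code of your own. Each camera call takes 0.05 s, during which the arm holds its last target. There are 200 camera calls.

## Working session

There is one attempt and no reset: what is moved stays moved. The work goes in short steps, Python scripts to look and compute and a shell command to move; the robot and the scene stay as the last step left them, time stands still between calls to the robot, and variables do not carry over. Pictures are saved under pics/ and viewed, at most 10 in all, crops included, and the job is handed in when it is done.

```bash
ls; mkdir -p pics
python3 - <<'E'
from workcell import bot, optics
import cv2, numpy as np
print(bot.read_state())
for n in ("scene","top"):
    c=optics.read_camera(n); cv2.imwrite(f"pics/{n}0.png",c["img"][:,:,::-1])
    print(n,c["vertical_fov"],c["cx"],c["cy"],c["R"],c["t"], -np.array(c["R"]).T@c["t"])
E
```

```text
pics
{'time': 0.0, 'q': array([-1.28488575e+00,  2.64779449e-01,  1.60538390e+00, -1.33455285e-05,
        1.27372780e+00, -3.68868000e-02]), 'joint_vel': array([ 2.07216467e-04,  8.52668668e-05,  8.65019122e-04, -2.76894688e-04,
        4.13118424e-04,  1.49112033e-03]), 'joint_torque': array([ 1.59888710e-03, -5.15110946e+01, -3.67316043e+01, -1.07273095e-04,
        1.31310974e-02,  2.74225255e-05]), 'tool_pos': array([ 0.21403033, -0.63980175,  0.40333853]), 'tcp_rot': array([-3.09851237e+00, -5.04490221e-01,  4.67928654e-04]), 'wrist_force': array([ 0.46314759,  1.02817879, -0.87034708]), 'torque': array([ 0.00212292,  0.00835029, -0.00497829]), 'grip_force': 0.0, 'width': 1.0007800061468028}
scene 49.366430913223276 280.2148817722155 213.1326056521538 [[-0.79208197  0.61005286  0.02101571]
 [ 0.39991487  0.54463767 -0.73718241]
 [-0.46116618 -0.5755044  -0.67536689]] [ 0.45628557 -0.17163688  1.52682564] [1.13417607 0.69381647 0.89505064]
top 57.52946758885536 279.33070034598785 209.2387921620951 [[-0.00843877 -0.99986892 -0.01381773]
 [-0.99076349  0.01023053 -0.13521483]
 [ 0.13533847  0.01254906 -0.99071995]] [0.01340766 0.60117474 1.01890401] [ 0.45783822 -0.00553072  1.09092153]
```

View pics/top0.png

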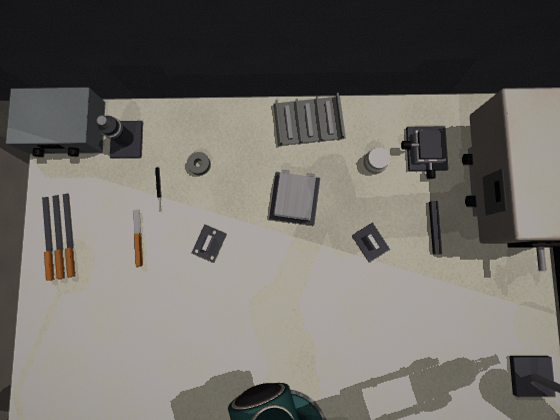

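View pics/scene0.png

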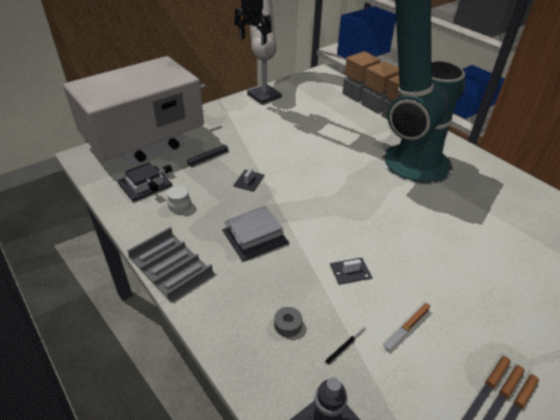

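The top view shows the block at (294,197), an orange-handled blade at (138,238) with its tip up (+x), a plate with light holes at (209,243), and what looks like the blank at (370,242). Next I'll enlarge these and measure them.

```bash
cat > h.py <<'E'
import numpy as np, cv2
from workcell import bot, optics
def cam(n): 
    c=optics.read_camera(n); c["R"]=np.array(c["R"]); c["t"]=np.array(c["t"]); c["f"]=c["img"].shape[0]/2/np.tan(np.radians(c["vertical_fov"])/2); return c
def ray(c,p):
    d=c["R"].T@np.array([(p[0]-c["cx"])/c["f"],(p[1]-c["cy"])/c["f"],1.]); return -c["R"].T@c["t"], d/np.linalg.norm(d)
def onz(c,p,z):
    o,d=ray(c,p); return o+d*(z-o[2])/d[2]
def proj(c,X):
    v=c["R"]@np.asarray(X,float)+c["t"]; return np.array([c["cx"]+c["f"]*v[0]/v[2],c["cy"]+c["f"]*v[1]/v[2]])
def tri(c1,p1,c2,p2):
    o1,d1=ray(c1,p1);o2,d2=ray(c2,p2)
    s=np.linalg.lstsq(np.c_[d1,-d2],o2-o1,rcond=None)[0]; a=o1+s[0]*d1;b=o2+s[1]*d2
    return (a+b)/2, np.linalg.norm(a-b)
def crop(img,x,y,w,h,k): return cv2.resize(img[y:y+h,x:x+w],None,fx=k,fy=k,interpolation=cv2.INTER_CUBIC)
E
python3 - <<'E'
from h import *
t=cv2.imread("pics/top0.png"); s=cv2.imread("pics/scene0.png")
# 6 tiles of 266x300
A=[crop(t,255,160,76,75,4)[:300,:266*1+38], crop(t,185,215,50,60,5)[:300,:250], crop(t,115,200,49,75,4)[:,:196]]
B=[crop(s,215,200,76,60,4), crop(s,322,250,60,50,5)[:240,:250], crop(s,375,295,61,60,4)]
r1=np.hstack(A); r2=np.hstack(B); W=max(r1.shape[1],r2.shape[1])
pad=lambda r:cv2.copyMakeBorder(r,0,0,0,W-r.shape[1],0)
m=np.vstack([pad(r1),pad(r2)]); print(m.shape); cv2.imwrite("pics/m1.png",cv2.convertScaleAbs(m,alpha=1.3))
E
```

```text
(540, 798, 3)
```

View pics/m1.png

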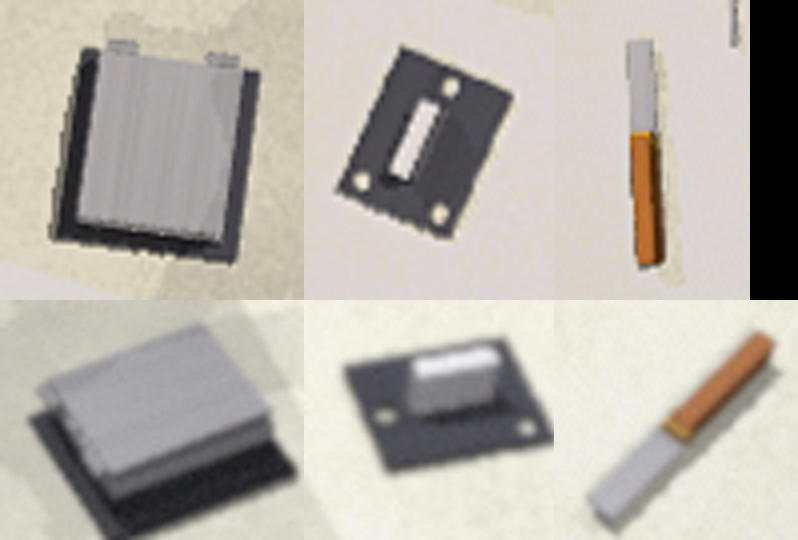

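The mosaic shows four things:
- **Lid:** its corners in the top view are at about (274.5,214.5), (310.5,220), (315,176) and (279.5,172.5).
- **Plate:** the holed plate has its single hole at (214,232) and the pair at (197,251) and (212,258), so its single-hole end faces away from the robot.
- **Blade:** the tip is at (136.5,210.5) and the handle end at (138.5,266.5).
- **Scene view:** the lid, plate grip and blade are all clear.

```bash
cat > meas.py <<'E'
from h import *
def big(m,near):
    cs,_=cv2.findContours(m.astype(np.uint8),cv2.RETR_CCOMP,cv2.CHAIN_APPROX_NONE)[:2]
    cs=[c for c in cs if cv2.contourArea(c)>60 and abs(cv2.pointPolygonTest(c.astype(np.float32),near,True))<30]
    return max(cs,key=cv2.contourArea)
if __name__=="__main__":
    T=cam("top"); S=cam("scene")
    for n,c,reg in (("top",T,{"plate":(209,243),"blade":(138,250),"block":(294,197)}),("scene",S,{"plate":(352,270),"blade":(417,317),"block":(256,232)})):
        im=c["img"]; g=cv2.cvtColor(im,cv2.COLOR_RGB2GRAY); hsv=cv2.cvtColor(im,cv2.COLOR_RGB2HSV)
        for k,p in reg.items():
            if k=="blade": m=(hsv[...,1]>110)&(hsv[...,0]<25)
            else: m=(g<100)
            if k=="block": m=(g<165 if n=="top" else g<150)
            w=np.zeros(m.shape,bool); r=45 if k=="block" else 32
            w[p[1]-r:p[1]+r,p[0]-r:p[0]+r]=1
            ct=big(m&w,p); b=cv2.boxPoints(cv2.minAreaRect(ct))
            ap=cv2.approxPolyDP(cv2.convexHull(ct),2.0,True)[:,0]
            print(n,k,"rect",b.round(1).tolist(),"poly",ap.tolist())
            if n=="top":
                z={"plate":.005,"blade":.012,"block":.008}[k]
                W=np.array([onz(c,q,z)[:2] for q in b]); print("   world",(W*1000).round(1).tolist(),"ctr",(W.mean(0)*1000).round(1),"sides",np.linalg.norm(W-np.roll(W,1,0),axis=1).round(4))
    # clicked: plate holes (z=.005 top, .0) and lid corners
    H=np.array([onz(T,q,.0025)[:2] for q in [(196.6+8.0*0,251.2),(212.4,257.6),(214.2,232.4)]])*1000
    print("holes",H.round(1).tolist(),"lens",[np.linalg.norm(H[i]-H[(i+1)%3]).round(1) for i in range(3)],"expect 48,72.1,72.1")
    L=np.array([onz(T,q,.052)[:2] for q in [(274.5,214.5),(310.5,220),(315,176.3),(279.5,172.5)]])*1000
    print("lid",L.round(1).tolist(),"ctr",L.mean(0).round(1),[np.linalg.norm(L[i]-L[(i+1)%4]).round(1) for i in range(4)])
    # heights: scene clicks: lid front right (as seen) etc
    for nm,a,b in (("lid FL",(274.5,214.5),(283,303-0)),("lid FL2",(274.5,214.5),(215+268/4,200+112/4)),("bladetip",(136.5,210.5),(375+46/4,295+210/4)),("gripTopCtr",(185+122/5,215+134/5),(322+151/5,250+65/5)),("handleEndTop",(138.5,266.5),(375+212/4,295+36/4))):
        X,e=tri(T,a,S,b); print(nm,(X*1000).round(1),"gap mm",round(e*1000,1))
E
python3 meas.py
```

```text
top plate rect [[191.0, 252.8000030517578], [203.8000030517578, 223.5], [226.5, 233.39999389648438], [213.6999969482422, 262.70001220703125]] poly [[204, 225], [226, 234], [213, 262], [192, 253]]
   world [[484.3, 259.2], [567.3, 224.4], [538.3, 159.2], [455.9, 194.5]] ctr [511.4 209.3] sides [0.0706 0.09   0.0713 0.0896]
top blade rect [[133.39999389648438, 233.0], [140.0, 232.6999969482422], [141.8000030517578, 265.0], [135.1999969482422, 265.29998779296875]] poly [[139, 233], [141, 265], [136, 265], [134, 233]]
   world [[541.4, 422.9], [542.2, 404.1], [451.5, 395.3], [450.6, 413.9]] ctr [496.4 409.1] sides [0.0912 0.0188 0.0912 0.0186]
top block rect [[264.79998779296875, 229.39999389648438], [266.29998779296875, 219.0], [287.29998779296875, 222.0], [285.79998779296875, 232.39999389648438]] poly [[266, 221], [287, 224], [276, 231], [269, 229]]
   world [[548.4, 49.9], [578.0, 45.6], [568.8, -14.1], [539.4, -9.6]] ctr [558.6  18. ] sides [0.0602 0.0298 0.0604 0.0298]
scene plate rect [[330.29998779296875, 262.8999938964844], [367.6000061035156, 256.70001220703125], [371.2000122070
[... 317 characters left out ...]
82422, 172.5], [297.79998779296875, 239.89999389648438], [244.3000030517578, 273.29998779296875]] poly [[226, 191], [276, 205], [285, 220], [289, 245], [242, 262], [211, 220], [211, 212], [218, 197]]
holes [[488.8, 244.1], [470.4, 198.8], [541.7, 194.8]] lens [np.float64(48.8), np.float64(71.5), np.float64(72.3)] expect 48,72.1,72.1
lid [[585.4, 21.0], [569.3, -77.1], [690.8, -92.0], [702.7, 6.3]] ctr [637.1 -35.5] [np.float64(99.4), np.float64(122.5), np.float64(99.0), np.float64(118.3)]
lid FL [ 609.6   39.7 -238.5] gap mm 32.0
lid FL2 [586.5  20.7  46.9] gap mm 1.3
bladetip [606.1 419.5   6.4] gap mm 1.4
gripTopCtr [511.1 206.3  26.2] gap mm 7.9
handleEndTop [447.1 402.8  16.7] gap mm 0.5
```

```bash
cat > d.py <<'E'
# usage: d.py x y z(mm, grasp point) yaw(deg) : tool-frame shift and turn from the measured pose
import sys; from h import *; from scipy.spatial.transform import Rotation as Ro
def grasp(s): R=Ro.from_rotvec(s["tcp_rot"]); return s["tool_pos"]*1000+R.apply([0,0,bot.hold_point_z*1000]),R
def down(yaw,pitch=0): return Ro.from_euler("z",yaw,degrees=True)*Ro.from_euler("x",180,degrees=True)
s=bot.read_state(); g,R=grasp(s)
print("t",round(s["time"],2),"grasp",g.round(1),"yaw",np.degrees(np.arctan2(*R.as_matrix()[1::-1,0])).round(2),"tilt",np.degrees(np.arccos(-R.as_matrix()[2,2])).round(2),"q6",s["q"][5].round(2),"F",np.round(s["wrist_force"],1),"w",round(s["width"],3),"grip",round(s["grip_force"],1))
if len(sys.argv)>4:
    x=np.array(list(map(float,sys.argv[1:5]))); D=down(x[3])
    print("shift(tool now)",R.inv().apply(x[:3]-g).round(1),"turn",np.degrees((R.inv()*D).as_rotvec()).round(2),
      "TCP-shift incl tilt fix",R.inv().apply(x[:3]-D.apply([0,0,bot.hold_point_z*1000])-s["tool_pos"]*1000).round(1))
E
python3 -m jog '[{"dx":28.6,"dy":-29.3},{"dx":28.6,"dy":-29.3},{"dx":28.6,"dy":-29.3},{"dx":28.6,"dy":-29.3},{"dx":28.6,"dy":-29.3},{"dx":28.6,"dy":-29.3},{"dx":28.6,"dy":-29.3},{"dx":28.6,"dy":-29.3},{"dx":28.6,"dy":-29.3},{"dx":28.6,"dy":-29.3},{"dx":28.6,"dy":-29.3},{"dx":28.6,"dy":-29.3},{"dx":28.6,"dy":-29.3},{"dx":28.6,"dy":-29.3},{"dx":28.6,"dy":-29.3},{"dx":28.6,"dy":-29.3}]' 0.6
python3 d.py 517 410.5 100 5.8
python3 - <<'E'
from h import *
T=cam("top")
F=np.array([onz(T,(255+a/4,160+b/4),.008)[:2] for a,b in [(85,48),(52,240),(233,263),(260,70)]])*1000
print("flange",F.round(1).tolist(),F.mean(0),[np.linalg.norm(F[i]-F[(i+1)%4]).round(1) for i in range(4)], [np.degrees(np.arctan2(*(F[i]-F[j])[::-1])).round(2) for i,j in ((0,1),(3,2),(1,2),(0,3))])
E
```

```text
t 0.2 grasp [ 214.  -639.7  249.1] yaw 18.49 tilt 0.08 q6 -0.04 F [-0.9  0.6 -1.2] w 1.001 grip 0.0
shift(tool now) [ 620.5 -899.7  150.5] turn [-8.000e-02  1.000e-02  1.269e+01] TCP-shift incl tilt fix [ 620.5 -899.9  150.5]
flange [[714.7, 16.2], [575.2, 40.7], [557.5, -87.7], [697.0, -110.0]] [636.09622206 -35.17708687] [np.float64(141.7), np.float64(129.6), np.float64(141.3), np.float64(127.4)] [np.float64(-9.97), np.float64(-9.09), np.float64(82.16), np.float64(82.01)]invalid input
```

```bash
python3 -m jog '[{"dx":28.6,"dy":-29.3},{"dx":28.6,"dy":-29.3},{"dx":28.6,"dy":-29.3},{"dx":28.6,"dy":-29.3},{"dx":28.6,"dy":-29.3},{"dx":28.6,"dy":-29.3},{"dx":28.6,"dy":-29.3},{"dx":28.6,"dy":-29.3},{"dx":28.6,"dy":-29.3},{"dx":28.6,"dy":-29.3},{"dx":28.6,"dy":-29.3},{"dx":28.6,"dy":-29.3},{"dx":28.6,"dy":-29.3},{"dx":28.6,"dy":-29.3},{"dx":28.6,"dy":-29.3},{"dx":28.6,"dy":-29.3}]' 0.6 60 || python3 -m jog --help
python3 d.py 517 410.5 100 5.8
```

```text
t 0.25 grasp [ 214.  -639.8  249.3] yaw 18.49 tilt 0.07 q6 -0.04 F [-0.5  0.5  0.2] w 0.998 grip 0.0
shift(tool now) [ 620.5 -899.8  150.4] turn [-0.07  0.   12.69] TCP-shift incl tilt fix [ 620.5 -899.9  150.4]invalid input
invalid input: not JSON, or not a number
```

```bash
python3 -m jog '[{"dx":5,"dy":-5,"dz":0,"ax":0,"ay":0,"az":0}]'; echo; python3 -m jog '[{"dx":5,"dy":-5}]';echo;  python3 -m jog '[{"dx":5,"dy":-5}]' 0.6
```

```text
time: 0.33
tool_pos: [0.2169, -0.6343, 0.4042]
tcp_rot: [-3.101, -0.504, 0.001]
wrist_force: [0.4, 0.0, -0.3]
width: 0.997
grip_force: 0.0

invalid input
invalid input
```

```bash
python3 -m jog '[{"dx":28.6,"dy":-29.3,"dz":0,"ax":0,"ay":0,"az":0},{"dx":28.6,"dy":-29.3,"dz":0,"ax":0,"ay":0,"az":0},{"dx":28.6,"dy":-29.3,"dz":0,"ax":0,"ay":0,"az":0},{"dx":28.6,"dy":-29.3,"dz":0,"ax":0,"ay":0,"az":0},{"dx":28.6,"dy":-29.3,"dz":0,"ax":0,"ay":0,"az":0},{"dx":28.6,"dy":-29.3,"dz":0,"ax":0,"ay":0,"az":0},{"dx":28.6,"dy":-29.3,"dz":0,"ax":0,"ay":0,"az":0},{"dx":28.6,"dy":-29.3,"dz":0,"ax":0,"ay":0,"az":0},{"dx":28.6,"dy":-29.3,"dz":0,"ax":0,"ay":0,"az":0},{"dx":28.6,"dy":-29.3,"dz":0,"ax":0,"ay":0,"az":0},{"dx":28.6,"dy":-29.3,"dz":0,"ax":0,"ay":0,"az":0},{"dx":28.6,"dy":-29.3,"dz":0,"ax":0,"ay":0,"az":0},{"dx":28.6,"dy":-29.3,"dz":0,"ax":0,"ay":0,"az":0},{"dx":28.6,"dy":-29.3,"dz":0,"ax":0,"ay":0,"az":0},{"dx":28.6,"dy":-29.3,"dz":0,"ax":0,"ay":0,"az":0},{"dx":28.6,"dy":-29.3,"dz":0,"ax":0,"ay":0,"az":0}]' 0.6 60
python3 d.py 517 410.5 100 5.8
```

```text
time: 1.67
tool_pos: [0.5025, -0.0416, 0.405]
tcp_rot: [3.101, 0.505, 0.001]
wrist_force: [0.3, -0.6, 0.5]
width: 0.6
grip_force: 0.0
t 1.67 grasp [502.7 -41.7 250.3] yaw 18.51 tilt 0.05 q6 1.12 F [ 0.3 -0.6  0.5] w 0.6 grip 0.0
shift(tool now) [ 157.  -424.3  150.3] turn [ 1.000e-02 -5.000e-02  1.271e+01] TCP-shift incl tilt fix [ 157.1 -424.2  150.3]
```

```bash
python3 -m jog '[{"dx":13.1,"dy":-35.4,"dz":12.5,"ax":0,"ay":0,"az":0},{"dx":13.1,"dy":-35.4,"dz":12.5,"ax":0,"ay":0,"az":0},{"dx":13.1,"dy":-35.4,"dz":12.5,"ax":0,"ay":0,"az":0},{"dx":13.1,"dy":-35.4,"dz":12.5,"ax":0,"ay":0,"az":0},{"dx":13.1,"dy":-35.4,"dz":12.5,"ax":0,"ay":0,"az":0},{"dx":13.1,"dy":-35.4,"dz":12.5,"ax":0,"ay":0,"az":0},{"dx":13.1,"dy":-35.4,"dz":12.5,"ax":0,"ay":0,"az":0},{"dx":13.1,"dy":-35.4,"dz":12.5,"ax":0,"ay":0,"az":0},{"dx":13.1,"dy":-35.4,"dz":12.5,"ax":0,"ay":0,"az":0},{"dx":13.1,"dy":-35.4,"dz":12.5,"ax":0,"ay":0,"az":0},{"dx":13.1,"dy":-35.4,"dz":12.5,"ax":0,"ay":0,"az":0},{"dx":13.1,"dy":-35.4,"dz":12.5,"ax":0,"ay":0,"az":0},{"dx":0,"dy":0,"dz":0,"ax":0,"ay":0,"az":6.4},{"dx":0,"dy":0,"dz":0,"ax":0,"ay":0,"az":6.3},{"dx":0,"dy":0,"dz":0,"ax":0,"ay":0,"az":0}]'
python3 d.py 517 410.5 20 5.8
python3 - <<'E'
from h import *
a=cam("top")["img"][:,:,::-1]; b=cam("scene")["img"][:,:,::-1]
m=np.hstack([crop(a,90,190,100,100,4),crop(b,350,250,100,100,4)]); cv2.imwrite("pics/m2.png",m)
E
```

```text
time: 2.92
tool_pos: [0.516, 0.4097, 0.2538]
tcp_rot: [3.137, 0.157, -0.002]
wrist_force: [-0.2, -0.6, -0.0]
width: 0.6
grip_force: 0.0
t 2.92 grasp [515.8 409.6  99.1] yaw 5.74 tilt 0.08 q6 2.1 F [-0.2 -0.6 -0. ] w 0.6 grip 0.0
shift(tool now) [ 1.4 -0.8 79.1] turn [ 0.04  0.07 -0.06] TCP-shift incl tilt fix [ 1.2 -0.7 79.1]
```

View pics/m2.png

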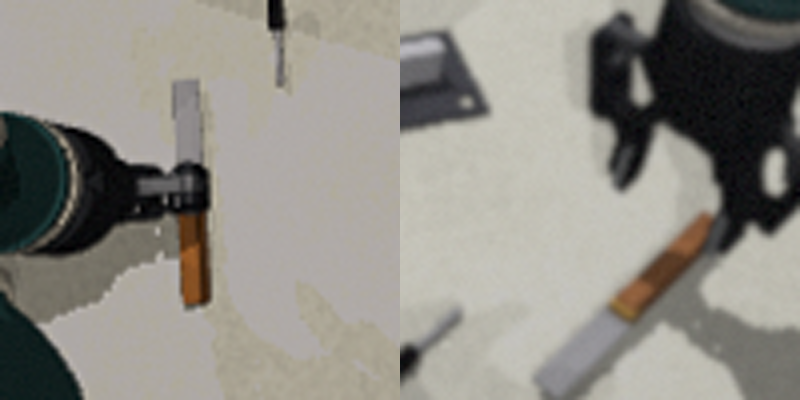

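The gripper stands above the handle, straddling it at top-view pixel (138,237). Next: descend and close.

```bash
python3 -m jog '[{"dx":1,"dy":-0.7,"dz":20,"ax":0,"ay":0,"az":0},{"dx":0,"dy":0,"dz":20,"ax":0,"ay":0,"az":0},{"dx":0,"dy":0,"dz":20,"ax":0,"ay":0,"az":0},{"dx":0,"dy":0,"dz":18,"ax":0,"ay":0,"az":0},{"dx":0,"dy":0,"dz":0,"ax":0,"ay":0,"az":0},{"dx":0,"dy":0,"dz":0,"ax":0,"ay":0,"az":0}]' && python3 d.py 517 410.5 20 5.8
python3 -m jog '[{"dx":0,"dy":0,"dz":0,"ax":0,"ay":0,"az":0},{"dx":0,"dy":0,"dz":0,"ax":0,"ay":0,"az":0},{"dx":0,"dy":0,"dz":0,"ax":0,"ay":0,"az":0},{"dx":0,"dy":0,"dz":0,"ax":0,"ay":0,"az":0},{"dx":0,"dy":0,"dz":0,"ax":0,"ay":0,"az":0},{"dx":0,"dy":0,"dz":0,"ax":0,"ay":0,"az":0},{"dx":0,"dy":0,"dz":0,"ax":0,"ay":0,"az":0},{"dx":0,"dy":0,"dz":0,"ax":0,"ay":0,"az":0},{"dx":0,"dy":0,"dz":0,"ax":0,"ay":0,"az":0},{"dx":0,"dy":0,"dz":0,"ax":0,"ay":0,"az":0}]' 0 110
```

```text
time: 3.52
tool_pos: [0.5173, 0.4085, 0.1759]
tcp_rot: [3.136, 0.16, -0.003]
wrist_force: [-0.2, -0.5, 0.2]
width: 0.601
grip_force: 0.0
t 3.52 grasp [517.  408.3  21.2] yaw 5.84 tilt 0.15 q6 2.1 F [-0.2 -0.5  0.2] w 0.601 grip 0.0
shift(tool now) [ 0.2 -2.2  1.2] turn [0.07 0.13 0.04] TCP-shift incl tilt fix [-0.1 -2.   1.2]
time: 4.35
tool_pos: [0.5186, 0.4101, 0.179]
tcp_rot: [-3.136, -0.159, -0.004]
wrist_force: [-2.2, -1.2, 6.2]
width: 0.137
grip_force: 109.1
```

```bash
python3 -m jog '[{"dx":0,"dy":0,"dz":-10,"ax":0,"ay":0,"az":0},{"dx":0,"dy":0,"dz":-25,"ax":0,"ay":0,"az":0},{"dx":0,"dy":0,"dz":-30,"ax":0,"ay":0,"az":0},{"dx":0,"dy":0,"dz":-30,"ax":0,"ay":0,"az":0},{"dx":0,"dy":0,"dz":0,"ax":0,"ay":0,"az":7},{"dx":0,"dy":0,"dz":0,"ax":0,"ay":0,"az":6.8},{"dx":0,"dy":0,"dz":0,"ax":0,"ay":0,"az":0}]' && python3 d.py 461 -11 120 -8
```

```text
time: 4.93
tool_pos: [0.518, 0.4097, 0.2736]
tcp_rot: [-3.132, 0.223, -0.003]
wrist_force: [-0.1, 0.7, -1.5]
width: 0.126
grip_force: 108.5
t 4.93 grasp [518.3 409.9 118.9] yaw -8.16 tilt 0.14 q6 2.34 F [-0.1  0.7 -1.5] w 0.126 grip 108.5
shift(tool now) [  3.1 424.8  -1.8] turn [-0.1  -0.1  -0.16] TCP-shift incl tilt fix [  3.3 424.5  -1.8]
```

```bash
python3 -m jog '[{"dx":0.3,"dy":20,"dz":0,"ax":0,"ay":0,"az":0},{"dx":0.3,"dy":37,"dz":0,"ax":0,"ay":0,"az":0},{"dx":0.3,"dy":37,"dz":0,"ax":0,"ay":0,"az":0},{"dx":0.3,"dy":37,"dz":0,"ax":0,"ay":0,"az":0},{"dx":0.3,"dy":37,"dz":0,"ax":0,"ay":0,"az":0},{"dx":0.3,"dy":37,"dz":0,"ax":0,"ay":0,"az":0},{"dx":0.3,"dy":37,"dz":0,"ax":0,"ay":0,"az":0},{"dx":0.3,"dy":37,"dz":0,"ax":0,"ay":0,"az":0},{"dx":0.3,"dy":37,"dz":0,"ax":0,"ay":0,"az":0},{"dx":0.3,"dy":37,"dz":0,"ax":0,"ay":0,"az":0},{"dx":0,"dy":37,"dz":0,"ax":0,"ay":0,"az":0},{"dx":0,"dy":34.5,"dz":0,"ax":0,"ay":0,"az":0},{"dx":0,"dy":0,"dz":30,"ax":0,"ay":0,"az":0},{"dx":0,"dy":0,"dz":30,"ax":0,"ay":0,"az":0},{"dx":0,"dy":0,"dz":0,"ax":0,"ay":0,"az":0},{"dx":0,"dy":0,"dz":0,"ax":0,"ay":0,"az":0}]' && python3 d.py 461 -11 56 -8
python3 - <<'E'
from h import *
a=cam("top")["img"][:,:,::-1]; b=cam("scene")["img"][:,:,::-1]
m=np.hstack([crop(a,255,165,80,120,5),crop(b,215,165,80,120,5)]); cv2.imwrite("pics/m3.png",m)
E
```

```text
time: 6.27
tool_pos: [0.46, -0.0114, 0.2102]
tcp_rot: [-3.134, 0.217, 0.009]
wrist_force: [0.9, 0.2, -0.5]
width: 0.133
grip_force: 108.5
t 6.27 grasp [459.2 -11.3  55.5] yaw -7.9 tilt 0.32 q6 1.63 F [ 0.9  0.2 -0.5] w 0.133 grip 108.5
shift(tool now) [ 1.8 -0.5 -0.5] turn [0.01 0.32 0.1 ] TCP-shift incl tilt fix [ 0.9 -0.5 -0.5]
```

View pics/m3.png

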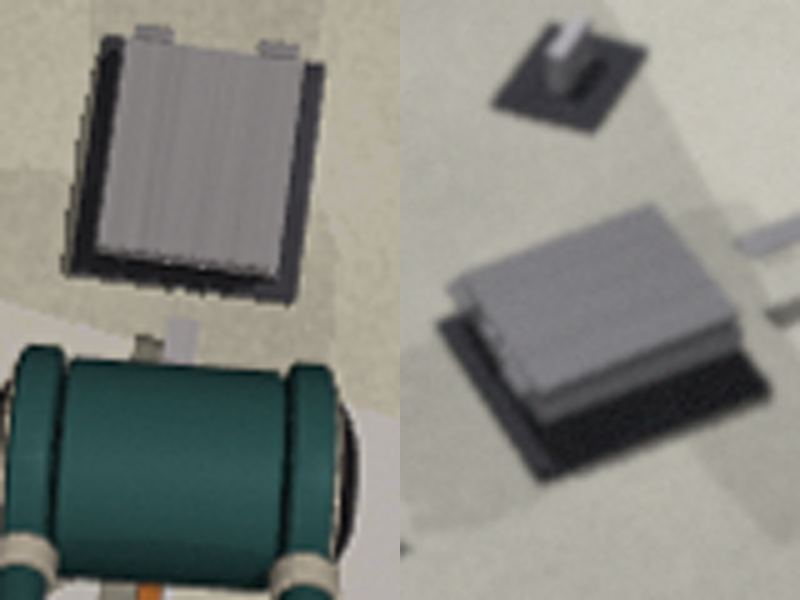

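The blade tip is at top-view (291.4,229) and scene (283,214). It is centred on the slot, about 20 mm in front of the lid edge; the lid's front-left corner is at top (274.6,215) and scene (282.6,229.4).

Run:
```python
from h import *
T=cam("top");S=cam("scene")
f=lambda p:np.round(p*1000,1)
for n,a,b in (("tip mid",(291.4,228.9),(215+344/5,165+246/5)),("lid FL",(274.6,215),(282.6,229.2)),("lid RR?",(315.4,177),(305.5+0,206)),("lid RL",(255+125/5,165+40/5),(215+130/5,165+395/5))):
    X,e=tri(T,a,S,b);print(n,f(X),f(e))
L=[f(onz(T,(255+a/5,165+b/5),z))[:2] for a,b,z in ((97,250,.053),(276,276,.053),(303,62,.051),(126,42,.051))]
print("lid",L,np.mean(L,0))
F=[f(onz(T,(255+a/5,165+b/5),.008))[:2] for a,b in ((65,275),(294,304),(325,65),(104,36))]
print("flange",F,np.mean(F,0)); print("tip z44",f(onz(T,(291.4,228.9),.044)))
print("proj lid front edge mid scene", proj(S,(.577,-.028,.048)))
for C,z in ((L,0),(F,0)):
    C=np.array(C); print([np.degrees(np.arctan2(d[1],d[0])).round(1) for d in (C[3]-C[0],C[2]-C[1])],[np.degrees(np.arctan2(-d[0],d[1])).round(1) for d in (C[0]-C[1],C[3]-C[2])])
```

```text
tip mid [546.1 -24.7  41.2] 0.7
lid FL [585.2  20.9  42.1] 0.1
lid RR? [605.8  -8.6 156.8] 188.8
lid RL [704.5   3.8  44.5] 3.8
lid [array([583.9,  21.2]), array([568.6, -76.2]), array([687.9, -93.6]), array([700.4,   4.4])] [635.2  -36.05]
flange [array([575.2,  40.7]), array([557.3, -89.2]), array([ 695.5, -109.9]), array([714.1,  17.5])] [635.525 -35.225]
tip z44 [546.1 -24.9  44. ]
proj lid front edge mid scene [274.03953855 216.24603871]
[np.float64(-8.2), np.float64(-8.3)] [np.float64(-8.9), np.float64(-7.3)]
[np.float64(-9.5), np.float64(-8.5)] [np.float64(-7.8), np.float64(-8.3)]
```

```bash
python3 -m jog '[{"dx":0,"dy":-2,"dz":-0.7,"ax":0,"ay":0.3,"az":0},{"dx":12,"dy":0,"dz":0,"ax":0,"ay":0,"az":0},{"dx":12,"dy":0,"dz":0,"ax":0,"ay":0,"az":0},{"dx":12,"dy":0,"dz":0,"ax":0,"ay":0,"az":0},{"dx":0,"dy":0,"dz":0,"ax":0,"ay":0,"az":0},{"dx":0,"dy":0,"dz":0,"ax":0,"ay":0,"az":0}]' && python3 d.py 524 -20 56 -8.3
```

```text
time: 6.97
tool_pos: [0.499, -0.0145, 0.2129]
tcp_rot: [3.134, -0.219, 0.009]
wrist_force: [-0.9, -0.0, -1.2]
width: 0.131
grip_force: 108.4
t 6.97 grasp [499.9 -14.7  58.2] yaw -8.01 tilt 0.35 q6 1.63 F [-0.9 -0.  -1.2] w 0.131 grip 108.4
shift(tool now) [24.6  1.9  2.3] turn [-0.   -0.35  0.29] TCP-shift incl tilt fix [25.5  1.9  2.3]
```

```bash
cat > avg.py <<'E'
from h import *; from scipy.spatial.transform import Rotation as Ro
P=[];Q=[];F=[]
for i in range(6):
    optics.read_camera("top"); s=bot.read_state(); P.append(s["tool_pos"]*1000); Q.append(Ro.from_rotvec(s["tcp_rot"])); F.append(s["wrist_force"])
R=Ro.concatenate(Q).mean(); p=np.mean(P,0); print("t",round(s["time"],2),"grasp",(p+R.apply([0,0,155])).round(1),"sd",np.std(P,0).round(2),"toolx",R.as_matrix()[:,0].round(4),"z",R.as_matrix()[:,2].round(4),"F",np.mean(F,0).round(1))
E
python3 avg.py
```

```text
t 7.27 grasp [497.9 -14.5  57.2] sd [0.38 0.04 0.11] toolx [ 0.9902 -0.1393  0.0041] z [ 4.e-03 -6.e-04 -1.e+00] F [-0.2 -0.3 -0.6]
```

```bash
python3 -m jog '[{"dx":2,"dy":0,"dz":1.3,"ax":0,"ay":0,"az":0},{"dx":8,"dy":0,"dz":0,"ax":0,"ay":0,"az":0},{"dx":8,"dy":0,"dz":0,"ax":0,"ay":0,"az":0},{"dx":8,"dy":0,"dz":0,"ax":0,"ay":0,"az":0},{"dx":0,"dy":0,"dz":0,"ax":0,"ay":0,"az":0},{"dx":0,"dy":0,"dz":-4,"ax":0,"ay":0,"az":0},{"dx":0,"dy":0,"dz":-6,"ax":0,"ay":0,"az":0},{"dx":0,"dy":0,"dz":-6,"ax":0,"ay":0,"az":0},{"dx":0,"dy":0,"dz":0,"ax":0,"ay":0,"az":0}]' && python3 avg.py
python3 - <<'E'
from h import *
b=cam("scene")["img"][:,:,::-1]; a=cam("top")["img"][:,:,::-1]
m=np.hstack([crop(b,205,155,100,100,5),crop(a,265,165,60,100,5)]); cv2.imwrite("pics/m4.png",m)
E
```

```text
time: 8.02
tool_pos: [0.5234, -0.018, 0.2287]
tcp_rot: [3.134, -0.219, 0.01]
wrist_force: [-0.3, -0.3, -1.1]
width: 0.132
grip_force: 108.4
t 8.32 grasp [524.1 -18.   72.8] sd [0.06 0.01 0.31] toolx [ 0.9902 -0.1392  0.0059] z [ 5.8e-03 -8.0e-04 -1.0e+00] F [ 0.2 -0.4 -0.7]
```

View pics/m4.png

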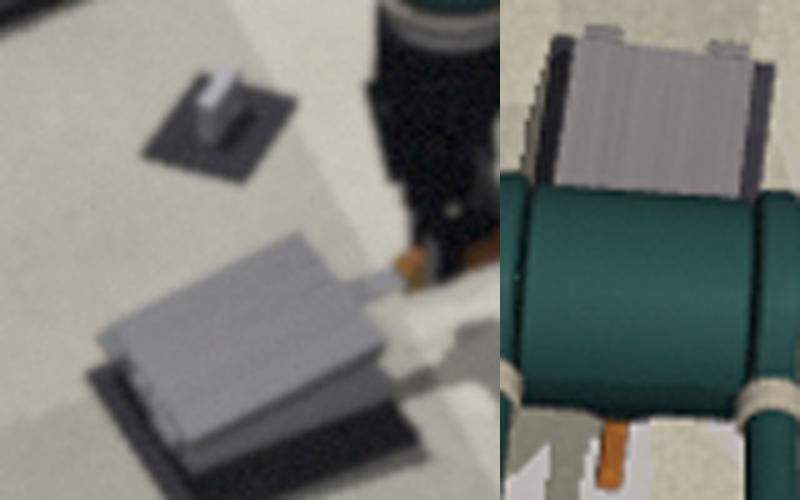

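The scene view shows the lid's front edge lifting at about (282,224), with the blade under it and the handle and gripper clear. I'll follow the arc to about 50°, then check.

```bash
python3 -m jog '[{"dx":2.1,"dy":0,"dz":-8.1,"ax":0,"ay":0,"az":0},{"dx":2.1,"dy":0,"dz":-8.2,"ax":0,"ay":0,"az":0},{"dx":3.2,"dy":0,"dz":-7,"ax":0,"ay":0,"az":0},{"dx":3.3,"dy":0,"dz":-7,"ax":0,"ay":0,"az":0},{"dx":4.4,"dy":0,"dz":-6.3,"ax":0,"ay":0,"az":0},{"dx":4.4,"dy":0,"dz":-6.3,"ax":0,"ay":0,"az":0},{"dx":5.4,"dy":0,"dz":-5.4,"ax":0,"ay":0,"az":0},{"dx":5.4,"dy":0,"dz":-5.4,"ax":0,"ay":0,"az":0},{"dx":0,"dy":0,"dz":0,"ax":0,"ay":0,"az":0}]' && python3 avg.py
python3 - <<'E'
from h import *
b=cam("scene")["img"][:,:,::-1]
cv2.imwrite("pics/m5.png",crop(b,195,125,120,120,4))
E
```

```text
time: 9.17
tool_pos: [0.5549, -0.0224, 0.2832]
tcp_rot: [3.133, -0.219, 0.015]
wrist_force: [0.7, -0.3, 0.5]
width: 0.13
grip_force: 108.4
t 9.47 grasp [554.3 -22.3 126.5] sd [0.55 0.08 0.55] toolx [ 0.9902 -0.1393  0.0063] z [ 6.2e-03 -7.0e-04 -1.0e+00] F [-0.   0.4 -0.7]
```

View pics/m5.png

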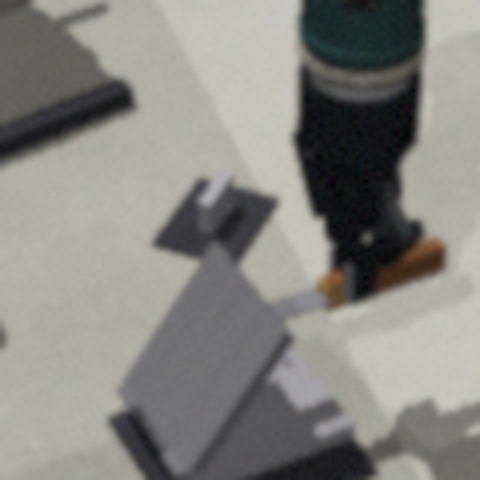

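The lid is about 50° up on the blade tip and the gripper is well clear. I'll carry on past upright.

```bash
python3 -m jog '[{"dx":6.3,"dy":0,"dz":-4.4,"ax":0,"ay":0,"az":0},{"dx":6.3,"dy":0,"dz":-4.4,"ax":0,"ay":0,"az":0},{"dx":7,"dy":0,"dz":-3.2,"ax":0,"ay":0,"az":0},{"dx":7,"dy":0,"dz":-3.2,"ax":0,"ay":0,"az":0},{"dx":7.4,"dy":0,"dz":-2,"ax":0,"ay":0,"az":0},{"dx":7.4,"dy":0,"dz":-2,"ax":0,"ay":0,"az":0},{"dx":7.6,"dy":0,"dz":-0.6,"ax":0,"ay":0,"az":0},{"dx":7.6,"dy":0,"dz":-0.6,"ax":0,"ay":0,"az":0},{"dx":7.6,"dy":0,"dz":0.6,"ax":0,"ay":0,"az":0},{"dx":7.6,"dy":0,"dz":0.6,"ax":0,"ay":0,"az":0},{"dx":7.5,"dy":0,"dz":2,"ax":0,"ay":0,"az":0},{"dx":7.4,"dy":0,"dz":2,"ax":0,"ay":0,"az":0},{"dx":3,"dy":0,"dz":1,"ax":0,"ay":0,"az":0},{"dx":0,"dy":0,"dz":0,"ax":0,"ay":0,"az":0}]' && python3 avg.py
python3 - <<'E'
from h import *
b=cam("scene")["img"][:,:,::-1]
cv2.imwrite("pics/m6.png",crop(b,180,125,120,120,4))
E
```

```text
time: 10.68
tool_pos: [0.6425, -0.0347, 0.2955]
tcp_rot: [3.134, -0.219, 0.009]
wrist_force: [0.4, 0.3, 0.4]
width: 0.132
grip_force: 117.9
t 10.98 grasp [642.6 -34.6 140.9] sd [0.2  0.03 0.19] toolx [ 0.9903 -0.1392  0.0054] z [ 5.3e-03 -6.0e-04 -1.0e+00] F [-0.4  0.2 -0.6]
```

View pics/m6.png

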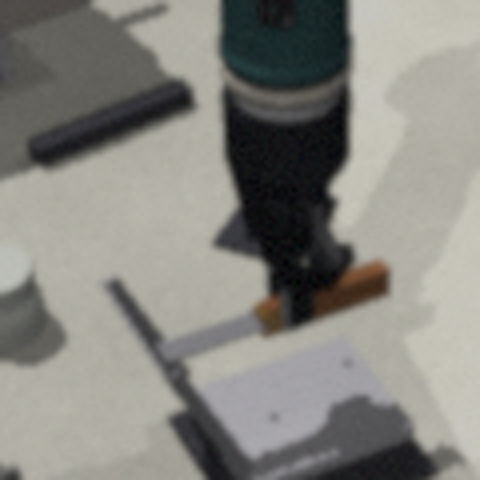

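The lid is past upright, leaning back at about 112° (edge at pixel (208,195)), and two thread holes show on the top face. I'll back off and put the blade down near where it lay.

```bash
python3 -m jog '[{"dx":-15,"dy":0,"dz":0,"ax":0,"ay":0,"az":0},{"dx":-35,"dy":0,"dz":0,"ax":0,"ay":0,"az":0},{"dx":-35,"dy":0,"dz":0,"ax":0,"ay":0,"az":0},{"dx":-35,"dy":0,"dz":0,"ax":0,"ay":0,"az":0},{"dx":0,"dy":0,"dz":0,"ax":0,"ay":0,"az":0}]' && python3 d.py 500 410 60 -8
```

```text
time: 11.45
tool_pos: [0.5156, -0.0169, 0.2924]
tcp_rot: [3.134, -0.219, -0.008]
wrist_force: [-0.5, 0.7, -1.7]
width: 0.131
grip_force: 117.4
t 11.45 grasp [514.8 -16.9 137.7] yaw -7.98 tilt 0.31 q6 1.63 F [-0.5  0.7 -1.7] w 0.131 grip 117.4
shift(tool now) [ -73.5 -420.7   77.9] turn [0.03 0.31 0.02] TCP-shift incl tilt fix [ -74.3 -420.7   77.9]
```

```bash
python3 -m jog '[{"dx":-6.1,"dy":-25,"dz":0,"ax":0,"ay":0,"az":0},{"dx":-6.1,"dy":-36,"dz":0,"ax":0,"ay":0,"az":0},{"dx":-6.1,"dy":-36,"dz":0,"ax":0,"ay":0,"az":0},{"dx":-6.1,"dy":-36,"dz":0,"ax":0,"ay":0,"az":0},{"dx":-6.1,"dy":-36,"dz":0,"ax":0,"ay":0,"az":0},{"dx":-6.1,"dy":-36,"dz":0,"ax":0,"ay":0,"az":0},{"dx":-6.1,"dy":-36,"dz":0,"ax":0,"ay":0,"az":0},{"dx":-6.1,"dy":-36,"dz":0,"ax":0,"ay":0,"az":0},{"dx":-6.1,"dy":-36,"dz":0,"ax":0,"ay":0,"az":0},{"dx":-6.1,"dy":-36,"dz":0,"ax":0,"ay":0,"az":0},{"dx":-6.1,"dy":-36,"dz":0,"ax":0,"ay":0,"az":0},{"dx":-6.1,"dy":-36,"dz":0,"ax":0,"ay":0,"az":0},{"dx":0,"dy":0,"dz":38,"ax":0,"ay":0,"az":0},{"dx":0,"dy":0,"dz":38,"ax":0,"ay":0.3,"az":0},{"dx":0,"dy":0,"dz":20,"ax":0,"ay":0,"az":0},{"dx":0,"dy":0,"dz":0,"ax":0,"ay":0,"az":0},{"dx":0,"dy":0,"dz":0,"ax":0,"ay":0,"az":0}]' && python3 avg.py
```

```text
time: 12.87
tool_pos: [0.5089, 0.4087, 0.1975]
tcp_rot: [3.131, -0.219, 0.012]
wrist_force: [1.0, 0.1, -0.1]
width: 0.128
grip_force: 117.6
t 13.17 grasp [512.8 409.8  46.3] sd [0.33 0.16 0.79] toolx [ 0.9901 -0.1396  0.0132] z [ 1.340e-02  8.000e-04 -9.999e-01] F [ 0.3  0.3 -0.2]
```

```bash
python3 -m jog '[{"dx":0,"dy":0,"dz":7,"ax":0,"ay":-0.7,"az":0},{"dx":0,"dy":0,"dz":7,"ax":0,"ay":0,"az":0},{"dx":0,"dy":0,"dz":4,"ax":0,"ay":0,"az":0},{"dx":0,"dy":0,"dz":2,"ax":0,"ay":0,"az":0},{"dx":0,"dy":0,"dz":0,"ax":0,"ay":0,"az":0},{"dx":0,"dy":0,"dz":0,"ax":0,"ay":0,"az":0}]' && python3 avg.py
```

```text
time: 13.67
tool_pos: [0.5094, 0.4088, 0.1791]
tcp_rot: [3.133, -0.219, -0.005]
wrist_force: [-3.1, -0.9, 5.8]
width: 0.13
grip_force: 118.6
t 13.97 grasp [508.9 408.7  24.1] sd [0.01 0.   0.01] toolx [ 0.9903 -0.1393 -0.0028] z [-3.e-03 -9.e-04 -1.e+00] F [-2.5 -2.   5. ]
```

```bash
python3 -m jog '[{"dx":0,"dy":0,"dz":0,"ax":0,"ay":0,"az":0},{"dx":0,"dy":0,"dz":0,"ax":0,"ay":0,"az":0},{"dx":0,"dy":0,"dz":0,"ax":0,"ay":0,"az":0},{"dx":0,"dy":0,"dz":0,"ax":0,"ay":0,"az":0},{"dx":0,"dy":0,"dz":0,"ax":0,"ay":0,"az":0},{"dx":0,"dy":0,"dz":-20,"ax":0,"ay":0,"az":0},{"dx":0,"dy":0,"dz":-35,"ax":0,"ay":0,"az":0},{"dx":0,"dy":0,"dz":-35,"ax":0,"ay":0,"az":0},{"dx":0,"dy":0,"dz":0,"ax":0,"ay":0,"az":0}]' 0.6 60 && python3 d.py 511 208.7 100 -23
```

```text
time: 14.72
tool_pos: [0.5125, 0.4111, 0.2773]
tcp_rot: [-3.125, 0.219, -0.013]
wrist_force: [1.9, 0.8, 1.4]
width: 0.601
grip_force: 0.0
t 14.72 grasp [513.9 412.4 122.6] yaw -8.0 tilt 0.69 q6 2.35 F [1.9 0.8 1.4] w 0.601 grip 0.0
shift(tool now) [ 25.3 202.3  20.9] turn [-0.59 -0.37 15.  ] TCP-shift incl tilt fix [ 26.5 200.9  20.9]
```

```bash
python3 -m jog '[{"dx":4.3,"dy":33.6,"dz":3.5,"ax":0,"ay":0,"az":0},{"dx":4.3,"dy":33.6,"dz":3.5,"ax":0,"ay":0,"az":0},{"dx":4.3,"dy":33.6,"dz":3.5,"ax":0,"ay":0,"az":0},{"dx":4.3,"dy":33.6,"dz":3.5,"ax":0,"ay":0,"az":0},{"dx":4.3,"dy":33.6,"dz":3.5,"ax":0,"ay":0,"az":0},{"dx":4.3,"dy":33.6,"dz":3.5,"ax":0,"ay":0,"az":0},{"dx":0,"dy":0,"dz":0,"ax":0,"ay":0,"az":6},{"dx":0,"dy":0,"dz":0,"ax":0,"ay":0,"az":6},{"dx":0,"dy":0,"dz":0,"ax":0,"ay":0,"az":3},{"dx":0,"dy":0,"dz":0,"ax":0,"ay":0,"az":0},{"dx":0,"dy":0,"dz":0,"ax":0,"ay":0,"az":0}]' && python3 avg.py && python3 d.py 511 208.7 27 -23
```

```text
time: 15.63
tool_pos: [0.5073, 0.2058, 0.2479]
tcp_rot: [-3.079, 0.624, 0.002]
wrist_force: [-0.3, -0.2, -0.5]
width: 0.599
grip_force: 0.0
t 15.93 grasp [507.  206.1  92.9] sd [0.02 0.06 0.02] toolx [ 0.921  -0.3896 -0.0016] z [-1.6e-03  3.0e-04 -1.0e+00] F [-0.4  0.2 -0.3]
t 15.93 grasp [507.  206.1  93.2] yaw -22.95 tilt 0.1 q6 2.31 F [-0.2 -0.1 -0.8] w 0.597 grip 0.0
shift(tool now) [ 2.8 -4.  66.1] turn [0.03 0.1  0.05] TCP-shift incl tilt fix [ 2.5 -3.9 66.1]
```

```bash
python3 -m jog '[{"dx":2.5,"dy":-3.9,"dz":20,"ax":0,"ay":0,"az":0},{"dx":0,"dy":0,"dz":20,"ax":0,"ay":0,"az":0},{"dx":0,"dy":0,"dz":16,"ax":0,"ay":0,"az":0},{"dx":0,"dy":0,"dz":8,"ax":0,"ay":0,"az":0},{"dx":0,"dy":0,"dz":0,"ax":0,"ay":0,"az":0},{"dx":0,"dy":0,"dz":0,"ax":0,"ay":0,"az":0}]' && python3 avg.py && python3 -m jog '[{"dx":0,"dy":0,"dz":0,"ax":0,"ay":0,"az":0},{"dx":0,"dy":0,"dz":0,"ax":0,"ay":0,"az":0},{"dx":0,"dy":0,"dz":0,"ax":0,"ay":0,"az":0},{"dx":0,"dy":0,"dz":0,"ax":0,"ay":0,"az":0},{"dx":0,"dy":0,"dz":0,"ax":0,"ay":0,"az":0},{"dx":0,"dy":0,"dz":0,"ax":0,"ay":0,"az":0},{"dx":0,"dy":0,"dz":0,"ax":0,"ay":0,"az":0},{"dx":0,"dy":0,"dz":0,"ax":0,"ay":0,"az":0},{"dx":0,"dy":0,"dz":0,"ax":0,"ay":0,"az":0}]' 0 80 && python3 avg.py
```

```text
time: 16.43
tool_pos: [0.5109, 0.2086, 0.1837]
tcp_rot: [3.078, -0.626, -0.004]
wrist_force: [-0.3, 0.3, -0.7]
width: 0.596
grip_force: 0.0
t 16.73 grasp [511.6 208.9  30. ] sd [0.13 0.05 0.25] toolx [ 9.205e-01 -3.907e-01 -3.000e-04] z [ 1.e-04  9.e-04 -1.e+00] F [-0.3  0.1  0.3]
time: 17.48
tool_pos: [0.5112, 0.2086, 0.1844]
tcp_rot: [-3.078, 0.626, 0.002]
wrist_force: [-0.8, -0.0, 4.5]
width: 0.127
grip_force: 79.8
t 17.78 grasp [511.1 208.7  29.4] sd [0.01 0.01 0.01] toolx [ 0.9205 -0.3908 -0.0012] z [-1.1e-03  6.0e-04 -1.0e+00] F [-1.2 -0.1  5.7]
```

```bash
python3 -m jog '[{"dx":0,"dy":0,"dz":-10,"ax":0,"ay":0,"az":0},{"dx":0,"dy":0,"dz":-25,"ax":0,"ay":0,"az":0},{"dx":0,"dy":0,"dz":-35,"ax":0,"ay":0,"az":0},{"dx":0,"dy":0,"dz":-35,"ax":0,"ay":0,"az":0},{"dx":0,"dy":0,"dz":0,"ax":0,"ay":0,"az":-7},{"dx":0,"dy":0,"dz":0,"ax":0,"ay":0,"az":-7},{"dx":0,"dy":0,"dz":0,"ax":0,"ay":0,"az":-0.8},{"dx":0,"dy":0,"dz":0,"ax":0,"ay":0,"az":0},{"dx":0,"dy":0,"dz":0,"ax":0,"ay":0,"az":0}]' && python3 d.py 620.7 -33.1 120 -8.2
```

```text
time: 18.53
tool_pos: [0.5105, 0.2082, 0.2879]
tcp_rot: [3.132, -0.229, -0.006]
wrist_force: [-0.1, 0.4, -2.5]
width: 0.125
grip_force: 78.9
t 18.53 grasp [509.9 208.1 133.2] yaw -8.37 tilt 0.22 q6 2.06 F [-0.1  0.4 -2.5] w 0.125 grip 78.9
shift(tool now) [144.7 222.5  12.9] turn [ 0.06  0.21 -0.17] TCP-shift incl tilt fix [144.2 222.7  12.9]
```

```bash
python3 -m jog '[{"dx":12,"dy":18.5,"dz":1.6,"ax":0,"ay":0,"az":0},{"dx":18,"dy":27.8,"dz":1.6,"ax":0,"ay":0,"az":0},{"dx":18,"dy":27.8,"dz":1.6,"ax":0,"ay":0,"az":0},{"dx":18,"dy":27.8,"dz":1.6,"ax":0,"ay":0,"az":0},{"dx":18,"dy":27.8,"dz":1.6,"ax":0,"ay":0,"az":0},{"dx":18,"dy":27.8,"dz":1.6,"ax":0,"ay":0,"az":0},{"dx":18,"dy":27.8,"dz":1.6,"ax":0,"ay":0,"az":0},{"dx":12,"dy":18.5,"dz":1.6,"ax":0,"ay":0,"az":0},{"dx":12,"dy":18.5,"dz":0,"ax":0,"ay":0,"az":0},{"dx":0,"dy":0,"dz":12,"ax":0,"ay":0,"az":0},{"dx":0,"dy":0,"dz":8,"ax":0,"ay":0,"az":0},{"dx":0,"dy":0,"dz":0,"ax":0,"ay":0,"az":0},{"dx":0,"dy":0,"dz":0,"ax":0,"ay":0,"az":0}]' && python3 avg.py && python3 d.py 620.7 -33.1 90 -8.2
python3 - <<'E'
from h import *
b=cam("scene")["img"][:,:,::-1]; a=cam("top")["img"][:,:,::-1]
m=np.hstack([crop(b,205,165,80,110,5),crop(a,250,145,80,110,5)]); cv2.imwrite("pics/m7.png",m); cv2.imwrite("pics/s7.png",b)
E
```

```text
time: 19.62
tool_pos: [0.6206, -0.0313, 0.2538]
tcp_rot: [-3.133, 0.225, 0.01]
wrist_force: [-0.9, -0.3, -2.2]
width: 0.12
grip_force: 78.9
t 19.92 grasp [621.4 -31.2 100.9] sd [0.34 0.13 0.64] toolx [ 0.9899 -0.1419 -0.0019] z [-1.9e-03  4.0e-04 -1.0e+00] F [-0.2  0.  -1.9]
t 19.92 grasp [621.9 -31.5 101.8] yaw -8.16 tilt 0.04 q6 1.62 F [-0.2 -0.2 -2.3] w 0.121 grip 78.9
shift(tool now) [-1.   1.8 11.8] turn [-0.    0.04  0.04] TCP-shift incl tilt fix [-1.1  1.8 11.8]
```

View pics/m7.png

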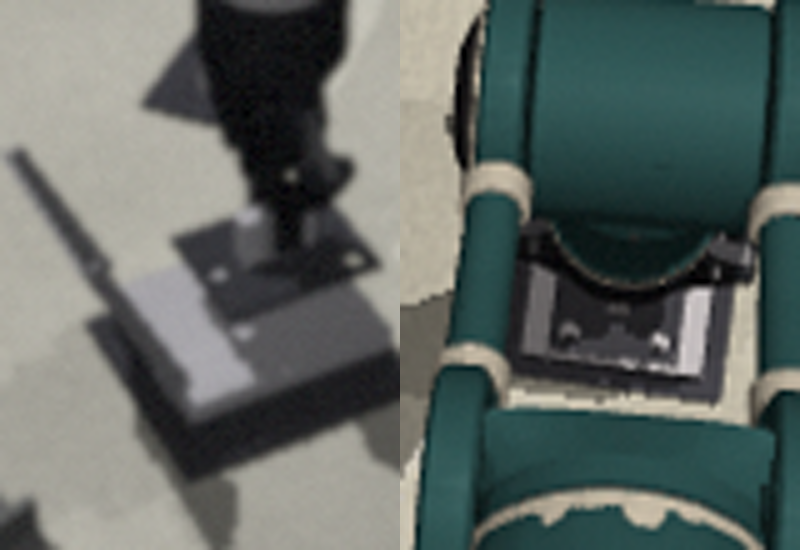

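The scene view shows the plate level over the block, with the single hole at about (248.6,219.6) and the front-left hole at (276,217). The top view shows the front pair of holes at (284,211.6) and (302,213.6), plus the block's front edge. I'll lower it, then compare with the thread marks.

```bash
python3 -m jog '[{"dx":0,"dy":0,"dz":7,"ax":0,"ay":0,"az":0},{"dx":0,"dy":0,"dz":7,"ax":0,"ay":0,"az":0},{"dx":0,"dy":0,"dz":4,"ax":0,"ay":0,"az":0},{"dx":0,"dy":0,"dz":0,"ax":0,"ay":0,"az":0},{"dx":0,"dy":0,"dz":0,"ax":0,"ay":0,"az":0},{"dx":0,"dy":0,"dz":0,"ax":0,"ay":0,"az":0}]' && python3 avg.py
python3 - <<'E'
from h import *
def cen(g,p,r,dark):   # weighted centroid of contrast blob, in crop px
    x,y=map(int,p); w=g[y-r:y+r+1,x-r:x+r+1].astype(float); 
    v=(np.median(w)-w) if dark else (w-np.median(w)); v=np.clip(v-0.35*v.max(),0,None)
    Y,X=np.mgrid[y-r:y+r+1,x-r:x+r+1]; return np.array([(v*X).sum(),(v*Y).sum()])/v.sum()
S=cam("scene");T=cam("top")
m=cv2.cvtColor(cv2.imread("pics/m6.png"),cv2.COLOR_BGR2GRAY)
un=lambda p,k,x,y:(np.array(p)+.5)/k-.5+[x,y]
ex=np.array([np.cos(np.radians(-8.2)),np.sin(np.radians(-8.2))]); ey=np.array([-ex[1],ex[0]])
B=lambda q:(np.array(q)*1000)[:2]
def bf(X): d=X[:2]*1000-[635.5,-35.3]; return np.array([d@ex,d@ey]).round(1)
for p in ((274,416),(348,362)):
    u=un(cen(m,p,9,True),4,180,125); print("thread px",u.round(2),"block-frame est",bf(onz(S,u,.040)))
cv2.imwrite("pics/s8.png",S["img"][:,:,::-1]); cv2.imwrite("pics/t8.png",T["img"][:,:,::-1])
m=np.hstack([crop(S["img"],225,180,80,110,5),crop(T["img"],250,170,80,110,5)]); cv2.imwrite("pics/m8.png",cv2.convertScaleAbs(m[:,:,::-1],alpha=1.4))
E
```

```text
time: 20.52
tool_pos: [0.6219, -0.0322, 0.2376]
tcp_rot: [-3.133, 0.225, 0.003]
wrist_force: [-1.1, 0.2, -2.4]
width: 0.121
grip_force: 78.9
t 20.82 grasp [621.9 -32.1  83.1] sd [0.03 0.02 0.1 ] toolx [ 0.9898 -0.1428 -0.0012] z [-1.2e-03  2.0e-04 -1.0e+00] F [ 0.2  0.2 -2.5]
thread px [248.13 228.82] block-frame est [21.5  2. ]
thread px [266.42 215.41] block-frame est [-46.3 -21.5]
```

View pics/m8.png

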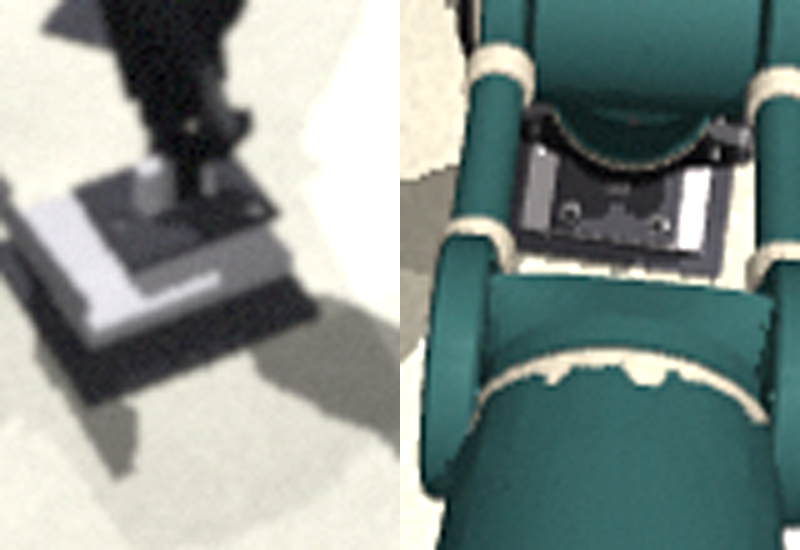

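The plate hovers over the block. In the top view the front pair of holes is at (284,212.6) and (302,215). In the scene view the plate corners are at about (240,218), (252,235.5) and (281,222.5). I'll measure the offsets numerically from the saved pictures.

```bash
cat > edge.py <<'E'
from h import *
from scipy.ndimage import map_coordinates, gaussian_filter1d
def edgeoff(c,g,A,Bp,out,sign,span=4,n=15):
    """offset (mm) along unit world dir 'out' of the edge A-B as seen in picture g; sign: +1 brighter outward"""
    r=[]
    for s in np.linspace(.12,.88,n):
        P=np.array(A)+(np.array(Bp)-A)*s; u=proj(c,P); v=(proj(c,P+np.array(out)*.001)-u); mm=1/np.linalg.norm(v)  # mm per px
        k=np.arange(-span,span+.01,.1); xy=u+np.outer(k,v*mm)
        pr=map_coordinates(g,[xy[:,1],xy[:,0]],order=1); d=sign*gaussian_filter1d(np.gradient(pr,.1),4)
        i=np.argmax(d)
        if d[i]>4 and 3<i<len(k)-4: r.append(k[i]*mm)
    r=np.array(r); return (np.median(r).round(2), (np.percentile(r,75)-np.percentile(r,25)).round(2), len(r)) if len(r) else None
def frame(cx,cy,yaw):
    a=np.radians(yaw); ex=np.array([np.cos(a),np.sin(a),0]); ey=np.array([-ex[1],ex[0],0])
    return ex,ey,lambda x,y,z:np.array([cx/1000,cy/1000,0])+ex*x/1000+ey*y/1000+[0,0,z/1000]
def cen(g,p,r):
    x,y=np.round(p).astype(int); w=g[y-r:y+r+1,x-r:x+r+1]; v=np.clip(w-np.median(w)-.3*(w.max()-np.median(w)),0,None)
    Y,X=np.mgrid[y-r:y+r+1,x-r:x+r+1]; return np.array([(v*X).sum(),(v*Y).sum()])/v.sum()
rd=lambda f:cv2.cvtColor(cv2.imread(f),cv2.COLOR_BGR2GRAY).astype(float)
E
cat > chk.py <<'E'
from edge import *
T=cam("top");S=cam("scene")
ex,ey,W=frame(635.5,-35.3,-8.2)
g=rd("pics/top0.png")
print("TOP flange front(+=fwd to -x)",edgeoff(T,g,W(-70,-65,0),W(-70,65,0),-ex,1)," left",edgeoff(T,g,W(-70,65,8),W(70,65,8),ey,1)," right",edgeoff(T,g,W(-70,-65,8),W(70,-65,8),-ey,1))
for h in ((-70,0),(0,70)): print("  left seg",edgeoff(T,g,W(h[0],65,8),W(h[1],65,8),ey,1),"right seg",edgeoff(T,g,W(h[0],-65,8),W(h[1],-65,8),-ey,1))
for h in ((-65,0),(0,65)): print("  front seg",edgeoff(T,g,W(-70,h[0],0),W(-70,h[1],0),-ex,1))
gs=rd("pics/scene0.png")
print("SCENE flange rear",edgeoff(S,gs,W(70,-65,0),W(70,65,0),ex,1)," left",edgeoff(S,gs,W(-70,65,0),W(70,65,0),ey,1))
# plate now, nominal from robot pose (grasp 621.9,-32.1, yaw -8.2), underside 53.7
px,py,V=frame(621.9,-32.1,-8.2); z=58.7
t=rd("pics/t8.png"); s=rd("pics/s8.png")
print("plate TOP left",edgeoff(T,t,V(-45,35,z),V(-10,35,z),py,1)," right",edgeoff(T,t,V(-45,-35,z),V(-10,-35,z),-py,1)," front",edgeoff(T,t,V(-45,-35,z-5),V(-45,35,z-5),-px,1))
print("plate SCENE rear",edgeoff(S,s,V(45,-35,z-5),V(45,35,z-5),px,1)," left",edgeoff(S,s,V(-45,35,z-5),V(45,35,z-5),py,1))
s7=rd("pics/s7.png")
for nm,p in (("hole2",(205+218/5,165+273/5)),("hole1",(205+355/5,165+260/5))):
    u=cen(s7,p,3); X=onz(S,u,.0742); print("s7",nm,u.round(2),(X*1000).round(1))
for nm,p in (("hole1",(284,212.6)),("hole0",(302,215))):
    u=cen(t,p,3); X=onz(T,u,.0562); print("t8",nm,u.round(2),(X*1000).round(1)); x,y=np.round(p).astype(int); print(t[y-4:y+5,x-4:x+5].astype(int))
E
python3 chk.py
```

```text
TOP flange front(+=fwd to -x) (np.float64(-1.44), np.float64(0.58), 15)  left (np.float64(6.03), np.float64(1.74), 15)  right (np.float64(-0.57), np.float64(1.14), 15)
  left seg (np.float64(6.59), np.float64(1.13), 15) right seg (np.float64(-0.57), np.float64(0.71), 15)
  left seg (np.float64(4.9), np.float64(3.01), 15) right seg (np.float64(-0.29), np.float64(0.57), 15)
  front seg (np.float64(-1.15), np.float64(0.57), 15)
  front seg (np.float64(-0.86), np.float64(0.72), 15)
SCENE flange rear (np.float64(1.36), np.float64(0.51), 15)  left (np.float64(4.99), np.float64(2.31), 15)
plate TOP left (np.float64(-0.82), np.float64(0.68), 15)  right (np.float64(1.08), np.float64(0.95), 15)  front (np.float64(-7.42), np.float64(6.59), 9)
plate SCENE rear (np.float64(0.83), np.float64(1.09), 15)  left (np.float64(0.0), np.float64(1.69), 15)
s7 hole2 [248.24 219.61] [656.4 -35.3  74.2]
s7 hole1 [277.66 218.22] [591.1   6.   74.2]
t8 hole1 [284.45 211.72] [592.2  -6.3  56.2]
[[ 77  28  31  29  36  30  32  35  31]
 [ 58  29  41  57  67  56  29  34  34]
 [ 44  33  62  92  96 103  31  33  32]
 [ 39  38  64  41  44  93  42  32  33]
 [ 27  38  63  44  38  65  41  42  42]
 [ 25  31  35  46  56  43  67  66  65]
 [ 35  41  40  39  43  69  63  62  65]
 [ 46  55  52  49  53  71  57  55  64]
 [ 32  29  32  33  43  55  62  54  59]]
t8 hole0 [304.22 215.77] [580.5 -60.   56.2]
[[ 32  33  32  37  65  67  63  82 168]
 [ 32  34  46  57  63  63  60  87 177]
 [ 41  53  77  91  83  75  58  96 200]
 [ 65  76  76  51  94 123  58 100 199]
 [ 62  62  55  33  89 143  63 116 199]
 [ 62  68  82  61  70  56  65 116 199]
 [ 63  65  68  62  63  63  67 123 200]
 [ 55  62  72  58  61  72  92 141 202]
 [ 33  45  60  61  65  87 118 120 181]]
```

Thread mouths can be seen inside both front holes in the top view, so the alignment is already within about 1 mm. The gap is slightly high, so I'll lower it a little and average frames to check.

```bash
python3 -m jog '[{"dx":0,"dy":-0.3,"dz":1.5,"ax":0,"ay":0,"az":0},{"dx":0,"dy":0,"dz":1.5,"ax":0,"ay":0,"az":0},{"dx":0,"dy":0,"dz":0,"ax":0,"ay":0,"az":0},{"dx":0,"dy":0,"dz":0,"ax":0,"ay":0,"az":0},{"dx":0,"dy":0,"dz":0,"ax":0,"ay":0,"az":0}]' && python3 avg.py
cat > chk2.py <<'E'
from edge import *
A=[cam("top") for _ in range(12)]; T=A[0]; t=cv2.cvtColor(np.mean([a["img"] for a in A],0).astype(np.float32),cv2.COLOR_RGB2GRAY).astype(float)
B=[cam("scene") for _ in range(12)]; S=B[0]; s=cv2.cvtColor(np.mean([a["img"] for a in B],0).astype(np.float32),cv2.COLOR_RGB2GRAY).astype(float)
np.save("t.npy",t);np.save("s.npy",s)
print("cols 279-307 rows 207-219"); print(t[207:220,279:308].astype(int))
px,py,V=frame(621.9,-32.1,-8.2); z=55.5
print("plate TOP left",edgeoff(T,t,V(-45,35,z),V(-15,35,z),py,1)," right",edgeoff(T,t,V(-45,-35,z),V(-15,-35,z),-py,1))
print("plate SCENE rear",edgeoff(S,s,V(45,-35,z-5),V(45,35,z-5),px,1)," left",edgeoff(S,s,V(-45,35,z-5),V(45,35,z-5),py,1))
_,_,Wb=frame(636.3,-34.9,-8.2)
for n,h,b in (("0",(-34,-24),(-49,-24)),("1",(-34,24),(-49,24))): print("hole top/bot px",proj(T,V(*h,55)).round(2),proj(T,V(*h,50)).round(2),"thread px",proj(T,Wb(*b,40)).round(2))
print("scene hole2,hole1",proj(S,V(34,0,55)).round(1),proj(S,V(-34,24,55)).round(1)); p=proj(S,V(34,0,53)).round().astype(int); print(p,s[p[1]-4:p[1]+5,p[0]-5:p[0]+6].astype(int))
E
python3 chk2.py
```

```text
time: 21.43
tool_pos: [0.6219, -0.0318, 0.2347]
tcp_rot: [-3.133, 0.225, 0.003]
wrist_force: [-0.6, -0.4, -2.6]
width: 0.125
grip_force: 78.9
t 21.73 grasp [621.7 -31.8  79.9] sd [0.02 0.01 0.05] toolx [ 0.9898 -0.1427 -0.0017] z [-1.6e-03  2.0e-04 -1.0e+00] F [-0.6 -0.2 -2.3]
cols 279-307 rows 207-219
[[ 99  79  28  31  33  33  33  34  33  34  33  34  43  64  41  45  40  20
   21  26  26  31  34  39  66  63  66 122 197]
 [100  79  28  31  33  33  33  33  33  33  33  35  46  59  59  59  52  33
   34  34  33  33  34  47  66  62  73 140 196]
 [ 99  75  28  31  30  33  32  32  33  33  33  33  33  37  37  43  43  32
   34  33  33  33  39  67  66  61  75 148 197]
 [ 98  57  28  39  57  60  40  31  33  33  33  33  32  33  42  41  31  32
   33  32  33  33  39  66  65  60  83 168 196]
 [ 97  44  34  65  91  91  72  35  32  33  32  34  43  46  65  64  30  32
   32  32  32  32  37  65  65  60  85 176 194]
 [ 97  39  41  77  37  44  92  42  31  32  34  48  65  65  63  63  41  42
   31  30  34  45  50  68  61  59  95 198 192]
 [ 97  27  37  62  42  38  69  40  42  42  47  66  63  63  63  65  64 
[... 913 characters left out ...]
.28), np.float64(0.83), 15)  left (np.float64(0.0), np.float64(0.68), 9)
hole top/bot px [300.87 214.3 ] [300.79 214.52] thread px [300.88 215.12]
hole top/bot px [283.41 211.98] [283.42 212.22] thread px [283.67 212.84]
scene hole2,hole1 [248.3 224.4] [275.2 221.6]
[248 225] [[ 53  55  55  54  54  54  54  56  63  76  86]
 [ 55  53  53  53  52  52  52  54  60  71  81]
 [ 66  52  53  51  48  48  48  51  56  62  73]
 [ 85  56  53  50  48  50  52  51  53  57  64]
 [111  69  53  52  56  62  64  58  54  55  56]
 [134  90  58  54  59  65  65  60  57  54  54]
 [148 114  72  54  55  57  58  57  55  54  54]
 [158 137  94  60  52  53  54  55  55  55  56]
 [163 149 120  86  65  55  54  54  54  54  54]]
```

Measured errors are within about 0.8 mm: thread minus hole is (0,+0.5) px for the left hole against an expected (0,+0.6). I'll make one last small trim and check the blade and other items, then hand in.

```bash
python3 -m jog '[{"dx":0.6,"dy":0,"dz":0.5,"ax":0,"ay":0,"az":0},{"dx":0,"dy":0,"dz":0,"ax":0,"ay":0,"az":0},{"dx":0,"dy":0,"dz":0,"ax":0,"ay":0,"az":0},{"dx":0,"dy":0,"dz":0,"ax":0,"ay":0,"az":0}]' && python3 avg.py
python3 - <<'E'
from edge import *
T=cam("top"); h=cv2.cvtColor(T["img"],cv2.COLOR_RGB2HSV); m=((h[...,1]>110)&(h[...,0]<25)).astype(np.uint8); m[:,:100]=0; m[:,200:]=0
c=max(cv2.findContours(m,0,1)[0],key=cv2.contourArea); b=cv2.boxPoints(cv2.minAreaRect(c)); print("blade handle",[(onz(T,q,.012)*1000)[:2].round() .tolist() for q in b])
d=cv2.absdiff(cv2.cvtColor(T["img"],cv2.COLOR_RGB2GRAY),rd("pics/top0.png").astype(np.uint8))
for n,(x,y) in dict(spool=(198,163),scriber=(159,188),tin=(376,160),bar=(434,228),blank=(370,242)).items(): print(n,d[y-22:y+22,x-15:x+15].mean().round(1))
S=cam("scene"); ex,ey,W=frame(636.3,-34.9,-8.2)
print("lid edge expected px",[proj(S,W(62-120*np.cos(a),0,48+120*np.sin(a))).round(0).tolist() for a in (1.8,1.95)], "gray row", cv2.cvtColor(S["img"],cv2.COLOR_RGB2GRAY)[195,195:225])
E
```

```text
time: 23.27
tool_pos: [0.6225, -0.0319, 0.2343]
tcp_rot: [-3.133, 0.225, 0.003]
wrist_force: [-1.0, -0.3, -2.6]
width: 0.121
grip_force: 78.9
t 23.57 grasp [622.2 -31.9  79.3] sd [0.01 0.02 0.01] toolx [ 0.9898 -0.1427 -0.0018] z [-1.7e-03  3.0e-04 -1.0e+00] F [-0.1  0.2 -1.9]
blade handle [[442.0, 428.0], [533.0, 415.0], [530.0, 396.0], [438.0, 410.0]]
spool 22.0
scriber 24.5
tin 23.9
bar 22.6
blank 22.0
lid edge expected px [[221.0, 201.0], [215.0, 205.0]] gray row [175 177 179 177 176 175 177 176 175 169 158 145 123 103 103 131 163 174
 177 176 174 176 175 177 174 177 173 173 170 173]
```

```bash
python3 -c "
from workcell import bot
print(bot.finish_job())"
```

```text
the job is handed in; nothing more can be done
None
```

I handed the job in at about 24 s: the cover is folded back to about 112°, the blade is on the bench, and the plate is held level about 1 cm above the block, its front holes within about 1 mm of the threads by camera; the last check for moved items was inconclusive, but no move came near them.

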